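Store the measuring scoop in the push-to-open drawer

TASK

Put the steel measuring scoop away in the hidden drawer of the oak caddy: gently press the dark pads on top to find by feel the one that springs the latch, pull the drawer out far enough, stand the scoop upright inside and let go of it, then push the drawer fully home until it latches shut. Do not press hard on any pad, and leave the coaster, clothespins, tin, bottle and brush where they are.

Things in the scene. Friction and masses are not known exactly. Their poses are not given: they have to be found in the camera images.
- caddy: Warm brown oak caddy fixed to the shelf, 170 mm deep (its x), 240 mm wide (its y), 80 mm high. Origin: centre of its underside, on the shelf; x points away from its front, so the front face lies at x = -85 mm in its frame; y to the left seen from the robot. Pad centres at x = -30 mm, y = +66, 0 and -66 mm; pad tops at z = 92 mm.
- pad_left: One of three identical dark wooden push pads, 40 mm (caddy x) by 44 mm (y). Origin: centre of its top face, 12 mm above the caddy's top; axes as the caddy's. Left (+y) one. Exactly one pad, a different one each time and not to be told by eye, works the latch: it sinks softly (4 N at 6 mm, 11 mm in all) and frees the drawer at 5.5 to 6 mm.
- pad_mid: One of three identical dark wooden push pads, 40 mm (caddy x) by 44 mm (y). Origin: centre of its top face, 12 mm above the caddy's top; axes as the caddy's. Middle one. The two pads that do not work the latch meet a firm rubber stop after about 1.5 mm and then yield only 1 mm per 6 N, so press softly and feel which one gives.
- pad_right: One of three identical dark wooden push pads, 40 mm (caddy x) by 44 mm (y). Origin: centre of its top face, 12 mm above the caddy's top; axes as the caddy's. Right (-y) one. Press near the middle, straight down; more than 30 N is too rough for any pad.
- drawer (a joint): Drawer travel in m: 0 shut (rests latched at 0.001 to 0.003), grows as it comes out along the caddy's -x, end stop at 0.105. Freed, a spring throws it out to about 0.055 to 0.065, where it stays; from there it slides against about 1 N and stays where left. Pushed right in to its stop (about 5 N of spring plus some N of catch near the end) it latches by itself; pushed less far it springs back.
- drawer_front (a point): Middle of the upper edge of the drawer's outer face, 66 mm above the shelf; moves with it; axes as the caddy's. The front is a flush paler panel without handle, 208 mm wide, 10 mm thick, 10 to 66 mm above the shelf; shut, its outer face lies at caddy x = -85 mm. Once sprung out, it can be hooked from above by a finger behind the panel and drawn further.
- drawer_in (a point): Centre of the drawer's inner floor (upper face, 15 mm above the shelf); moves with it; axes as the caddy's; shut, at caddy x = -22.5 mm. Inside 105 mm (x) by 198 mm (y), from the front panel to the rear wall; side and rear walls 35 mm high. The caddy's roof covers whatever has not come out past its front face.
- scoop_center (a point): Stainless measuring scoop, loose, 0.05 to 0.1 kg: round cup, 40 mm across at the rim, 36 mm at the base, 32 mm high, on its flat base; flat handle 14 mm wide, 4 mm thick, 26 to 30 mm above the base, along the scoop's +x to 55 mm from the cup's axis (75 mm over all). This point: on the cup's axis, 16 mm above its base; z up.
- coaster: White ceramic coaster, 96 mm across, 8 mm high; origin under its centre. Leave alone.
- tin: Blue enamel tin with flip-top lid, 104 mm square, 122 mm high; origin under its centre. Leave alone.
- spray: Green bottle, 68 mm across, 190 mm high; origin under its centre. Leave alone.
- lintbrush: Brush lying on the shelf. Leave alone.
- pin0: Orange plastic clothespin lying flat, 74 mm long, 13 mm wide, 10 mm high; origin under its centre. Leave alone.
- pin1: Orange plastic clothespin lying flat, 74 mm long, 13 mm wide, 10 mm high; origin under its centre. Leave alone.
- pin2: Orange plastic clothespin lying flat, 74 mm long, 13 mm wide, 10 mm high; origin under its centre. Leave alone.
- scoop: The same scoop; origin at the centre of its base, axes as scoop_center.
Not all that is in view belongs to the job. What is shaped like the scoop but pink or red is not meant.

How it is judged:
By the outcome, as a careful person would: the job done as asked, in the order asked, and still so for the second after the job is handed in, with the robot touching nothing.
It also fails if it takes over 72 s, if anything falls off the work surface, if the arm or the gripper's body presses on something with over 40 N, if the wrist force passes 120 N, or if a joint passes its speed limit or range.

ROBOT

A 6-joint arm with a two-finger parallel gripper is mounted at the origin on the work surface. World frame = base frame: x ahead of the robot, y to its left, z up, the work surface at z = 0. Lengths are in mm, angles in rad, forces in N, time in s.
With the tool pointing down it reaches from about 400 to 925 mm from the base axis. Payload 12.5 kg.
Tool frame: the origin (TCP) lies midway between the tips of the shut fingers; the grasp point (between the pads) lies 19 mm behind it (env.grip_depth is the distance from the TCP to the grasp point, in mm); z points along the fingers, y is the line along which they close (so a half turn about z gives the same grasp; the last joint's range is limited). The gripper opens to 95 mm and grips with 3 to 60 N. Pads are 20 mm wide; open, the fingers measure 119 mm over their backs; the gripper's body (75 mm by 180 mm) begins 59 mm behind the grasp point.
Start: joints at [-1.434, 0.491, 1.559, -0, 1.092, -0.106], TCP at [150.286, -606.68, 214.661] pointing down, gripper open.
Joint ranges: [-3.1, 3.1], [-0.84, 2.19], [0.05, 2.79], [-1.13, 4.28], [0.06, 2.93], [-2.69, 2.69]. Speed limits (rad/s): [2.22, 2.22, 2.79, 3.14, 3.14, 3.14].

INTERFACE

Orientations are given as [roll, pitch, yaw] about the fixed x, y, z axes, in that order (R = Rz(yaw) Ry(pitch) Rx(roll)).
In Python, from cell import monitor, viewer, order, env gives the robot as it stands.
- The arm moves only by the tool move_arm, never from a script. Its argument "moves" is one flat list of numbers, 4 for each row, row after row: the shift along the tool's x, y, z normalised to -1 to 1, where 1 is 0.15 m, then the turn about the tool's z normalised to -1 to 1, where 1 is pi/2 rad. A call has 1 to 10 rows; each row shifts and turns the commanded pose from where the row before left it, along the tool's axes as they then stand; what a row does not reach is not made up. A row lasts 1/8 s, in which the tool goes at most 62.5 mm and 10.7 degrees, less where a joint would pass 70% of its speed; a pose out of reach is approached as far as the arm can. A call with a number of a shift or a turn outside -1 to 1 is refused whole. A call with a gripper value outside its range is refused whole. "claw" is the finger opening in mm, from 0 to 95.1, set as the call begins (left out, the last holds). The fingers move at their own pace and stop on an object; the grip force is fixed at half the most. Time passes only in rows, so rows that do not move let the fingers close. It gives the time, the measured TCP pose, the force, the opening and the grip force at its end, in the units of the state.
- monitor.state(): the state, without advancing time (a new reading comes with each control period).
- viewer.read_camera(name): name is "side" or "top" or "wrist"; returns the picture (384x512x3 uint8, red, green, blue); there is no depth.
- viewer.camera_info(name): a dict with "K" (3x3 intrinsics, pixels), "camera_from_world" (4x4, takes a point from world to camera coordinates). Camera axes: x right, y down, z forward; pixel columns grow to the right and rows downward; lengths in mm; the calibration is good to about 2 mm. A picture is of the moment at which its call begins: read the wrist's pose just before it. camera_info takes no time and is no camera call; for the wrist camera it gives the pose at the moment of the call.
- order.job_done(): hands the job in; it is judged then, once.
The state is a dict: "t": time; "joints": joint angles; "qvel": joint speeds; "tau": joint torques, N m; "eef_pos": TCP position; "tcp_rot": TCP orientation; "ft_force": force on the tool from outside, world axes, zero at the start; "moment": the same for the moment, N m; "opening": opening from 0.0 (shut) to 1.0 (fully open); "grip_force": force on a finger pad.
Only numpy, scipy, OpenCV 4.12 (cv2) and the standard library are available. Lean on these libraries where they do the work, as an engineer would, in place of code of your own. Each camera call takes 0.05 s, during which the arm holds its last target. There are 200 camera calls.

## Working session

There is one attempt and no reset: what is moved stays moved. The work goes in short steps, Python scripts to look and compute and a tool call to move; the robot and the scene stay as the last step left them, time stands still between calls to the robot, and variables do not carry over. Pictures are saved under pics/ and viewed, at most 10 in all, crops included, and the job is handed in when it is done.

Besides the shell and the picture viewer there is one more tool, called after "Request:" by a JSON object that holds its "op" and its "data". move_arm: Moves the arm, as the interface text tells. Scaled input: -1 to 1 covers 0.15 m each way for a shift and pi/2 rad each way for a turn. Its arguments: {"type":"object","properties":{"moves":{"type":"array"},"claw":{"type":"number"}},"required":["moves"]}

```bash
mkdir -p pics; ls; python3 - <<'E'
from cell import monitor, viewer, order, env
import cv2
for n in("top","side"):
    im=viewer.read_camera(n); cv2.imwrite(f"pics/{n}0.png",cv2.resize(im[:,:,::-1],(800,600),interpolation=cv2.INTER_CUBIC))
    i=viewer.camera_info(n);print(n,i["K"],i["camera_from_world"])
print(monitor.state(),env.grip_depth)
E
```

```text
pics
top [[482.31178666   0.         257.34196245]
 [  0.         482.31178666 188.0830575 ]
 [  0.           0.           1.        ]] [[-2.24162971e-02 -9.99699827e-01 -9.88765469e-03  5.64984306e+01]
 [-9.92772200e-01  2.34251411e-02 -1.17705658e-01  5.61894492e+02]
 [ 1.17901946e-01  7.17766369e-03 -9.92999301e-01  1.36806537e+03]
 [ 0.00000000e+00  0.00000000e+00  0.00000000e+00  1.00000000e+00]]
side [[452.60036699   0.         257.1537112 ]
 [  0.         452.60036699 192.41890935]
 [  0.           0.           1.        ]] [[ 9.28277241e-01 -3.71311205e-01  2.07208150e-02 -4.80391425e+02]
 [-1.93529832e-01 -5.29900916e-01 -8.25682277e-01  2.02928538e+02]
 [ 3.17565061e-01  7.62451971e-01 -5.63754756e-01  1.02381372e+03]
 [ 0.00000000e+00  0.00000000e+00  0.00000000e+00  1.00000000e+00]]
{'t': 0.1, 'joints': array([-1.43364454e+00,  4.91463785e-01,  1.55940755e+00,  6.58919409e-06,
        1.09174241e+00, -1.05571763e-01]), 'qvel': array([-1.15108686e-03, -3.30744656e-04, -6.00652076e-04, -3.71796536e-04,
       -2.93000394e-04, -6.95294390e-05]), 'tau': array([ 4.04712730e-03, -6.13619399e+01, -2.58606970e+01,  6.94154506e-02,
        4.70322522e-02, -5.81970312e-05]), 'eef_pos': array([ 150.22528601, -606.43400924,  214.13569133]), 'tcp_rot': array([-3.14057786e+00, -1.13410465e-04,  2.42720451e-01]), 'ft_force': array([-0.04440994,  0.82331938, -0.183754  ]), 'moment': array([ 0.00840221, -0.01005321, -0.01123711]), 'grip_force': 0.0, 'opening': 1.0002574884062967} 18.8
```

View pics/top0.png

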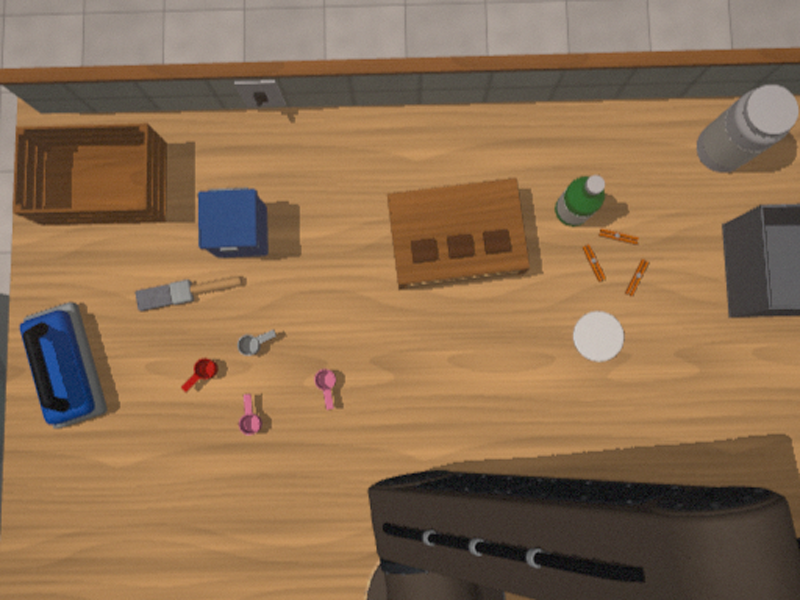

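View pics/side0.png

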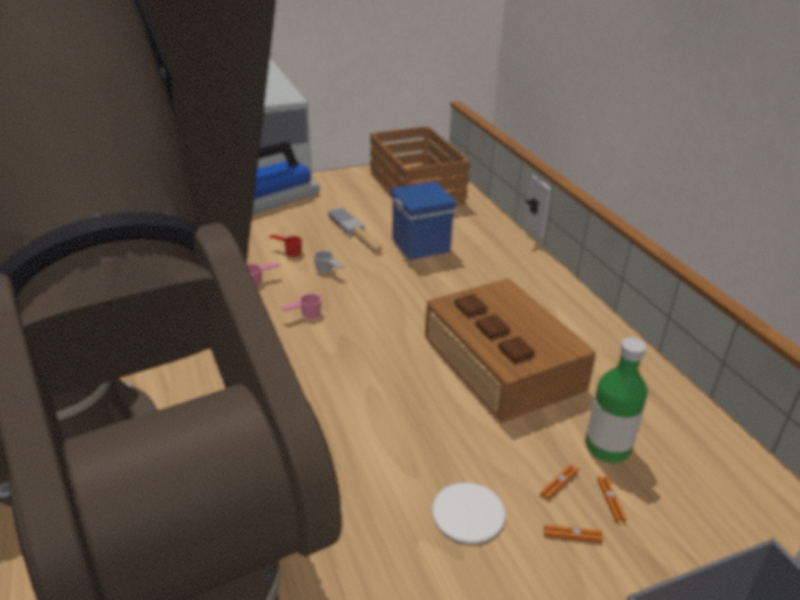

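The top view shows four scoop-shaped things: silver at (250,345), red at (205,370), and pink at (250,424) and (326,380). Only the silver one is steel. The caddy's pads are at (425,250), (460,245) and (497,241). I'll enlarge both areas.

```bash
cat > h.py <<'E'
import numpy as np
from cell import monitor, viewer, order, env
def px2w(n,u,v,z,info=None):
    i=info or viewer.camera_info(n); K=np.array(i["K"]);T=np.array(i["camera_from_world"])
    R,t=T[:3,:3],T[:3,3]; c=-R.T@t; d=R.T@np.linalg.inv(K)@[u,v,1]
    return c+d*(z-c[2])/d[2]
def w2px(n,p,info=None):
    i=info or viewer.camera_info(n); q=np.array(i["K"])@(np.array(i["camera_from_world"])[:3]@[*p,1]); return q[:2]/q[2]
E
python3 - <<'E'
from h import *; import cv2
im=viewer.read_camera("top")[:,:,::-1]
a=cv2.resize(im[105:195,240:345],None,fx=5,fy=5,interpolation=cv2.INTER_CUBIC)
b=cv2.resize(im[200:240,145:190],None,fx=6,fy=6,interpolation=cv2.INTER_CUBIC)
o=np.zeros((450,525+270,3),np.uint8);o[:,:525]=a;o[:240,525:]=b
cv2.imwrite("pics/crop1.png",o)
E
```

```text
(no output)
```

View pics/crop1.png

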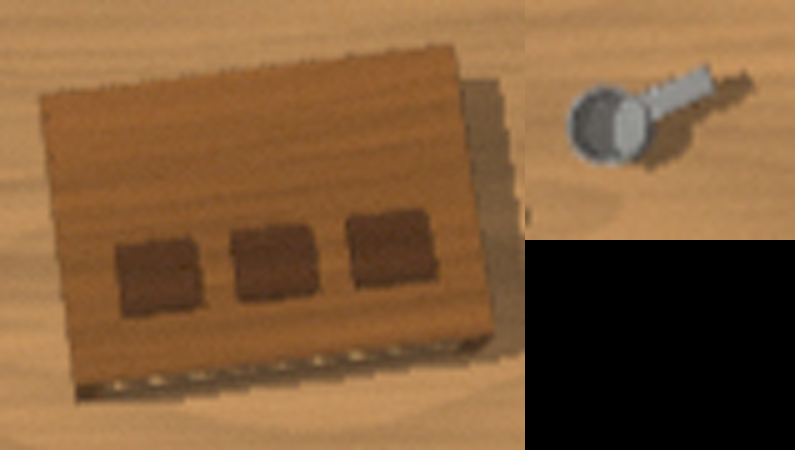

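```bash
python3 - <<'E'
from h import *
f=lambda x,y,z:px2w("top",240+(x-2)/5,105+(y-2)/5,z)[:2].round(1)
P=[f(160,277,92),f(275,263,92),f(392,248,92)];print("pads",P)
C=[f(40,95,80),f(452,45,80),f(492,333,80),f(76,386,80)];print("corners",C)
d=P[0]-P[2];print("yaw pads",np.arctan2(-d[0],d[1]),np.linalg.norm(d))
for a,b in((0,1),(3,2)):
    d=C[a]-C[b];print(np.arctan2(-d[0],d[1]),np.linalg.norm(d))
c=np.mean(C,0);print("center",c)
th=0.12
R=lambda t:np.array([[np.cos(t),-np.sin(t)],[np.sin(t),np.cos(t)]])
for d in(C[0]-C[3],C[1]-C[2]):print("yaw",np.arctan2(d[1],d[0]),np.linalg.norm(d))
g=lambda x,y,z:px2w("top",145+(x-527.5)/6,200+(y-2.5)/6,z)[:2].round(1)
r=g(611,125,32);e=g(711,80,30);print("scoop",r,e,np.linalg.norm(e-r),np.arctan2(*(e-r)[::-1]))
print("coaster",px2w("top",598*.64,336*.64,8),"bottle",px2w("top",575*.64,215*.64,0))
print("tin",px2w("top",228*.64,218*.64,122), "pinkscoop",px2w("top",326*.64,380*.64,32),"red",px2w("top",205*.64,370*.64,32))
i=viewer.camera_info("wrist");T=np.linalg.inv(np.array(i["camera_from_world"]));print(i["K"],T, monitor.state()["eef_pos"])
E
```

```text
pads [array([634.4,   1.4]), array([640.8, -63.2]), array([ 647.7, -129. ])]
corners [array([743.5,  66.9]), array([ 766.8, -169.1]), array([ 600. , -184.9]), array([575.5,  50. ])]
yaw pads 0.10164238408138364 131.0765043781684
0.09840989429222438 237.14740141945472
0.10392394595563816 236.17421535806994
center [671.45  -59.275]
yaw 0.10025796234102827 168.84789012599475
yaw 0.09444242616949357 167.54665022016997
scoop [475.8 330.2] [496.5 282.3] 52.18141431582702 -1.1628849221083042
coaster [ 477.82536633 -321.99903192    8.        ] bottle [ 711.95584178 -292.2050576     0.        ]
tin [694.74180735 347.38068968 122.        ] pinkscoop [407.10643701 187.02790502  32.        ] red [430.44943343 410.18722474  32.        ]
[[280.15975531   0.         256.38758221]
 [  0.         280.15975531 191.98344875]
 [  0.           0.           1.        ]] [[ 2.41621069e-01 -9.37379747e-01 -2.50875405e-01  2.20286420e+02]
 [-9.70370407e-01 -2.33600738e-01 -6.17411402e-02 -5.88486013e+02]
 [-7.29785574e-04  2.58360030e-01 -9.66048427e-01  3.84643553e+02]
 [ 0.00000000e+00  0.00000000e+00  0.00000000e+00  1.00000000e+00]] [ 150.25245913 -606.48191671  214.19745952]
```

The only steel scoop is the silver one: cup at (476,330), with the handle 52 mm long pointing at about -1.16 rad (expected 55 mm). For the caddy, yaw is about 0.10 and the origin about (671,-60), and the pad spacing of 131 mm matches the given 132 mm. I'll move to the middle pad with the fingers shut.

Request:
{"op": "move_arm", "data": {"moves": [0,0,0,0.091,0.24,-0.22,0,0,0.24,-0.22,0,0,0.24,-0.22,0,0,0.24,-0.22,0,0,0.24,-0.22,0,0,0.24,-0.22,0,0,0.24,-0.22,0,0], "claw": 0}}

```text
t: 1.15
eef_pos: [378.9, -350.4, 214.6]
tcp_rot: [-3.142, 0.0, 0.1]
ft_force: [-0.4, 0.1, 0.4]
opening: 0.216
grip_force: 0.0
```

Request:
{"op": "move_arm", "data": {"moves": [0.24,-0.22,0,0,0.24,-0.22,0,0,0.24,-0.22,0,0,0.24,-0.22,0,0,0.24,-0.22,0,0,0.24,-0.22,0.2,0,0.24,-0.22,0.2,0,0,0,0.1,0,0,0,0,0]}}

```text
t: 2.28
eef_pos: [604.9, -96.8, 138.5]
tcp_rot: [-3.141, 0.002, 0.1]
ft_force: [-0.1, -0.9, 0.0]
opening: 0.004
grip_force: 0.0
```

Request:
{"op": "move_arm", "data": {"moves": [0.263,-0.2,0,0,0,0,0.26,0,0,0,0.02,0,0,0,0,0]}}

```text
t: 2.78
eef_pos: [642.0, -64.1, 99.0]
tcp_rot: [3.141, -0.001, 0.099]
ft_force: [1.2, -0.1, 0.4]
opening: 0.003
grip_force: 0.0
```

```bash
python3 - <<'E'
from h import *; import cv2
im=viewer.read_camera("side")[:,:,::-1]
cv2.imwrite("pics/s1.png",cv2.resize(im[150:300,240:400],None,fx=4,fy=4,interpolation=cv2.INTER_CUBIC))
print(monitor.state()["eef_pos"],monitor.state()["ft_force"])
E
```

```text
[642.26359151 -63.99585335  99.36087978] [0.8294062  0.18567396 0.04498063]
```

View pics/s1.png

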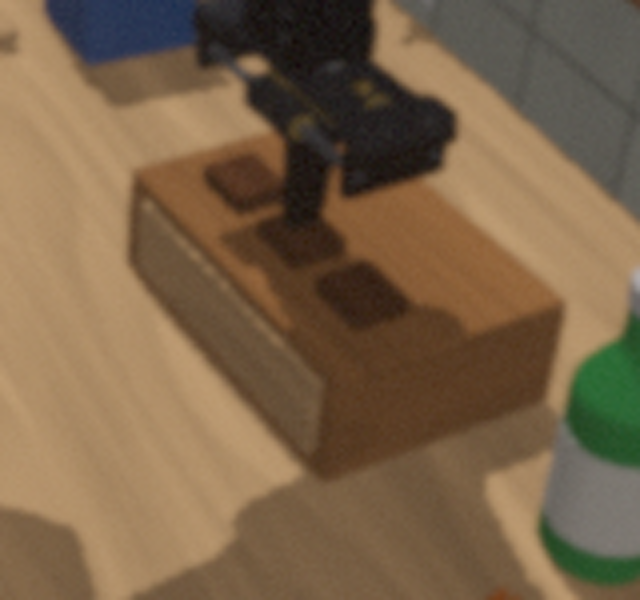

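The fingertips, at crop (302,222), are centred just above the middle pad. Next I'll press it in small steps.

Request:
{"op": "move_arm", "data": {"moves": [0,0,0.04,0,0,0,0.014,0,0,0,0,0]}}

```text
t: 3.2
eef_pos: [642.1, -63.3, 89.9]
tcp_rot: [3.141, -0.001, 0.1]
ft_force: [-0.3, -3.0, 2.6]
opening: 0.003
grip_force: 1.4
```

Request:
{"op": "move_arm", "data": {"moves": [0,0,0.01,0,0,0,0,0]}}

```text
t: 3.45
eef_pos: [642.2, -63.2, 88.2]
tcp_rot: [3.141, -0.0, 0.1]
ft_force: [0.2, -3.8, 5.5]
opening: 0.009
grip_force: 2.2
```

Request:
{"op": "move_arm", "data": {"moves": [0,0,0.007,0,0,0,0,0]}}

```text
t: 3.7
eef_pos: [642.0, -62.8, 86.8]
tcp_rot: [-3.141, -0.0, 0.1]
ft_force: [0.9, -1.9, 3.5]
opening: 0.002
grip_force: 1.6
```

It reads only 3.5 N at 5 mm, so this pad is soft. I'll go slightly deeper.

Request:
{"op": "move_arm", "data": {"moves": [0,0,0.007,0,0,0,0,0]}}

```text
t: 3.95
eef_pos: [642.0, -62.8, 85.8]
tcp_rot: [-3.142, -0.0, 0.1]
ft_force: [0.3, -1.5, 4.1]
opening: 0.003
grip_force: 1.7
```

Request:
{"op": "move_arm", "data": {"moves": [0,0,0.007,0,0,0,0,0]}}

```text
t: 4.2
eef_pos: [642.0, -62.8, 84.8]
tcp_rot: [-3.142, -0.0, 0.1]
ft_force: [0.7, -0.4, 3.6]
opening: 0.003
grip_force: 1.9
```

```bash
python3 - <<'E'
from h import *; import cv2
im=viewer.read_camera("side")[:,:,::-1]
a=cv2.resize(im[150:300,240:400],None,fx=2.5,fy=2.5,interpolation=cv2.INTER_CUBIC)
t=viewer.read_camera("top")[:,:,::-1]
b=cv2.resize(t[105:205,240:345],None,fx=3.75,fy=3.75,interpolation=cv2.INTER_CUBIC)
cv2.imwrite("pics/s2.png",np.hstack([a,b[:375]]))
E
```

```text
(no output)
```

View pics/s2.png

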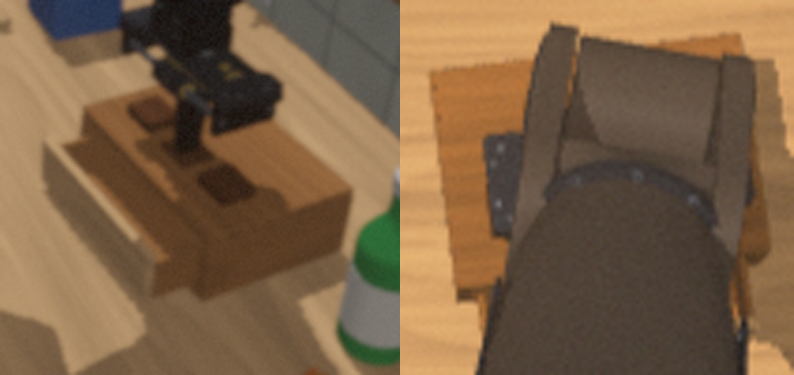

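The drawer has sprung out (side panel at crop (100,215)). Next: lift, move in front of the caddy and hook behind the panel.

Request:
{"op": "move_arm", "data": {"moves": [0,0,-0.24,0,-0.264,0,0,0,-0.262,0,0,0,0,0,0,0,0,0,0.2,0,0,0,0.15,0,0,0,0,0]}}

```text
t: 5.18
eef_pos: [563.3, -70.6, 66.9]
tcp_rot: [-3.141, 0.003, 0.1]
ft_force: [-0.0, 0.2, -0.1]
opening: 0.01
grip_force: 0.0
```

Request:
{"op": "move_arm", "data": {"moves": [0,0,0.07,0,0,0,0.08,0,0,0,0,0]}}

```text
t: 5.55
eef_pos: [563.2, -70.7, 45.1]
tcp_rot: [-3.141, 0.001, 0.1]
ft_force: [-0.9, 0.5, 0.2]
opening: 0.008
grip_force: 0.0
```

Request:
{"op": "move_arm", "data": {"moves": [-0.07,0,0,0,-0.07,0,0,0,-0.07,0,0,0,-0.07,0,0,0,0,0,0,0]}}

```text
t: 6.18
eef_pos: [520.7, -75.1, 46.0]
tcp_rot: [-3.141, 0.001, 0.1]
ft_force: [0.0, -0.4, -0.2]
opening: 0.007
grip_force: 0.0
```

Request:
{"op": "move_arm", "data": {"moves": [-0.035,0,0,0,-0.035,0,0,0,-0.02,0,0,0,0,0,0,0]}}

```text
t: 6.68
eef_pos: [507.9, -76.3, 45.8]
tcp_rot: [-3.141, 0.001, 0.1]
ft_force: [0.3, -0.2, 0.1]
opening: 0.007
grip_force: 0.0
```

Request:
{"op": "move_arm", "data": {"moves": [-0.013,0,0,0,0,0,0,0]}}

```text
t: 6.92
eef_pos: [506.8, -76.6, 45.9]
tcp_rot: [3.141, -0.001, 0.1]
ft_force: [3.9, 0.9, -2.1]
opening: 0.001
grip_force: 1.8
```

Request:
{"op": "move_arm", "data": {"moves": [0.016,0,0,0,0,0,-0.35,0,0,0,-0.35,0,0,-0.34,0,0,0,-0.34,0,0,0,-0.34,0,0,0,-0.34,0,0,0,-0.34,0,0,0,-0.34,0,0,0,-0.34,0,0], "claw": 75}}

```text
t: 8.18
eef_pos: [472.5, 280.5, 150.8]
tcp_rot: [3.141, 0.001, 0.1]
ft_force: [0.8, 0.1, 0.1]
opening: 0.791
grip_force: 0.0
```

Request:
{"op": "move_arm", "data": {"moves": [0.065,-0.34,0,0,0,0,0,-0.11,0,0,0,-0.11,0,0,0,-0.11,0,0,0,-0.11,0,0,0,-0.11,0,0,0,-0.11,0,0,0,-0.11,0,0,0,-0.11,0,0,0,-0.11]}}

```text
t: 9.43
eef_pos: [477.4, 330.4, 150.6]
tcp_rot: [-3.141, 0.001, 1.661]
ft_force: [-0.1, 0.9, -0.0]
opening: 0.785
grip_force: 0.0
```

Request:
{"op": "move_arm", "data": {"moves": [0,0,0,-0.1,0,0,0,-0.1,0,0,0,0]}}

```text
t: 9.8
eef_pos: [477.5, 330.5, 150.7]
tcp_rot: [-3.141, 0.0, 1.968]
ft_force: [0.3, -0.0, -0.1]
opening: 0.784
grip_force: 0.0
```

```bash
python3 - <<'E'
from h import *; import cv2,pickle
i=viewer.camera_info("wrist");print(monitor.state()["eef_pos"],monitor.state()["tcp_rot"])
im=viewer.read_camera("wrist")[:,:,::-1]
pickle.dump(i,open("w1.pkl","wb"))
t=viewer.read_camera("top")[:,:,::-1]
b=cv2.resize(t[100:200,235:345],None,fx=2.6,fy=2.6,interpolation=cv2.INTER_CUBIC)
o=np.zeros((384,512+286,3),np.uint8);o[:,:512]=im;o[:260,512:]=b
cv2.imwrite("pics/w1.png",o)
E
```

```text
[477.52745957 330.49122939 150.681365  ] [-3.14077328e+00  2.76853603e-04  1.96809820e+00]
```

View pics/w1.png

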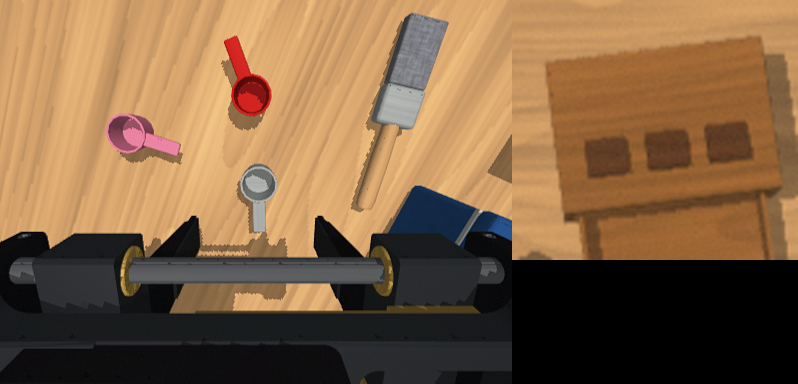

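The wrist view shows the steel scoop's rim at (258,183) and its handle end at (259,231). Red and pink scoops are clear of it. In the top inset the drawer is well out.

```bash
python3 - <<'E'
from h import *; import pickle
i=pickle.load(open("w1.pkl","rb"))
r=px2w("",258,183,32,i);e=px2w("",259,231.5,30,i)
print(r,e,np.hypot(*(e-r)[:2]),np.arctan2(*(e-r)[1::-1]))
print(px2w("",239,183,32,i)-px2w("",277,183,32,i))
p=np.array([477.5,330.5]);y=1.968
d=r[:2]-p;print("tool dx,dy",d@[np.cos(y),np.sin(y)],d@[np.sin(y),-np.cos(y)])
# drawer front from top inset later
E
```

```text
[476.68912608 336.47128274  32.        ] [499.57826368 285.23056533  30.        ] 56.12061778255404 -1.150691548030048
[-37.08697513 -15.62782844   0.        ]
tool dx,dy 5.8200759443916805 1.5621939822674153
```

Request:
{"op": "move_arm", "data": {"moves": [0.035,0.01,0,-0.014,0,0,0.3,0,0,0,0.3,0,0,0,0.24,0,0,0,0.1,0,0,0,0,0]}}

```text
t: 10.65
eef_pos: [477.0, 336.1, 9.5]
tcp_rot: [-3.14, 0.0, 1.991]
ft_force: [0.6, -0.2, -0.1]
opening: 0.787
grip_force: 0.0
```

Request:
{"op": "move_arm", "data": {"moves": [0,0,0,0,0,0,0,0,0,0,0,0,0,0,0,0,0,0,0,0], "claw": 20}}

```text
t: 11.28
eef_pos: [477.2, 336.1, 10.2]
tcp_rot: [3.141, 0.0, 1.991]
ft_force: [-0.9, -0.3, 4.9]
opening: 0.408
grip_force: 30.0
```

Gripped at 38.8 mm opening. I'll lift and look at the scoop and drawer together.

Request:
{"op": "move_arm", "data": {"moves": [0,0,-0.1,0,0,0,-0.3,0,0,0,-0.3,0,0,0,-0.2,0,0,0,0,0]}}

```text
t: 11.9
eef_pos: [477.8, 336.5, 147.7]
tcp_rot: [3.137, -0.0, 1.991]
ft_force: [-0.1, 0.0, 0.1]
opening: 0.408
grip_force: 30.0
```

```bash
python3 - <<'E'
from h import *; import cv2,pickle
i=viewer.camera_info("wrist");print(monitor.state()["eef_pos"],monitor.state()["tcp_rot"])
im=viewer.read_camera("wrist")[:,:,::-1]
pickle.dump(i,open("w2.pkl","wb"))
t=viewer.read_camera("top")[:,:,::-1]
b=cv2.resize(t[150:230,235:345],None,fx=4,fy=4,interpolation=cv2.INTER_CUBIC)
o=np.zeros((384,360+440,3),np.uint8);o[:,:360]=im[:,76:436];o[:320,360:]=b
cv2.imwrite("pics/w2.png",o)
E
```

```text
[477.76429967 336.50427274 147.67124599] [ 3.13700859e+00 -3.03096799e-04  1.99118987e+00]
```

View pics/w2.png

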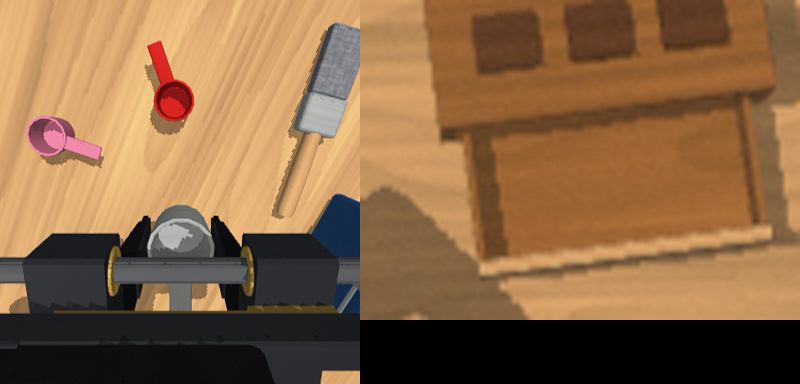

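```bash
python3 - <<'E'
from h import *; import pickle
i=pickle.load(open("w2.pkl","rb"))
r=px2w("",256,232,170,i);print("rim",r)
f=lambda x,y,z:px2w("top",235+(x-360-1.5)/4,150+(y-1.5)/4,z)[:2]
X=np.array([.995,.0998]);Y=np.array([-.0998,.995])
for q in((482,275),(771,238),(482,263),(771,226)):
    p=f(*q,66);print(p.round(1),((p-[671,-60])@X).round(1),((p-[671,-60])@Y).round(1))
for q in((440,138),(773,92)):
    p=f(*q,80);print("front top",p.round(1),((p-[671,-60])@X).round(1),((p-[671,-60])@Y).round(1))
E
```

```text
rim [473.33950072 345.60826294 170.        ]
[472.8  23.3] -188.9 102.7
[ 494.1 -180.9] -188.0 -102.6
[481.2  23.1] -180.5 101.7
[ 502.6 -181.2] -179.6 -103.8
front top [568.9  50.6] -90.5 120.2
front top [ 596.  -184.4] -87.1 -116.3
```

Request:
{"op": "move_arm", "data": {"moves": [-0.329,-0.103,0,0,-0.329,-0.103,0,0,-0.329,-0.103,0,0,-0.329,-0.103,0,0,-0.329,-0.103,0,0,-0.329,-0.103,0,0,-0.329,-0.103,0,0,-0.329,-0.103,0,0]}}

```text
t: 13.0
eef_pos: [524.7, -76.4, 143.6]
tcp_rot: [-3.14, -0.001, 1.991]
ft_force: [0.4, 0.4, -0.5]
opening: 0.407
grip_force: 30.0
```

Request:
{"op": "move_arm", "data": {"moves": [0,0,0,-0.114,0,0,0,-0.114,0,0,0,-0.114,0,0,0,-0.114,0,0,0,-0.114,0,0,0,-0.114,0,0,0,-0.112,0,0,0.2,0,0,0,0,0]}}

```text
t: 14.12
eef_pos: [523.8, -74.4, 112.5]
tcp_rot: [3.14, -0.005, -3.042]
ft_force: [0.1, -0.2, -0.4]
opening: 0.406
grip_force: 30.0
```

```bash
python3 - <<'E'
from h import *; import cv2,pickle
i=viewer.camera_info("wrist");s=monitor.state();print(s["eef_pos"],s["tcp_rot"])
p=s["eef_pos"]
im=viewer.read_camera("wrist")[:,:,::-1]
pickle.dump(i,open("w3.pkl","wb"))
t=viewer.read_camera("side")[:,:,::-1]
u,v=w2px("side",p).astype(int);print(u,v)
np.save("c3.npy",[u-38,v-50])
b=cv2.resize(t[v-50:v+40,u-38:u+42],None,fx=5,fy=5,interpolation=cv2.INTER_CUBIC)
a=cv2.resize(im[150:300,176:336],None,fx=2.5,fy=2.5,interpolation=cv2.INTER_CUBIC)
o=np.zeros((450,800,3),np.uint8);o[:375,:400]=a;o[:,400:]=b
cv2.imwrite("pics/w3.png",o)
E
```

```text
[523.84378937 -74.44965228 112.50916249] [ 3.13969089 -0.00518708 -3.04204359]
272 212
```

View pics/w3.png

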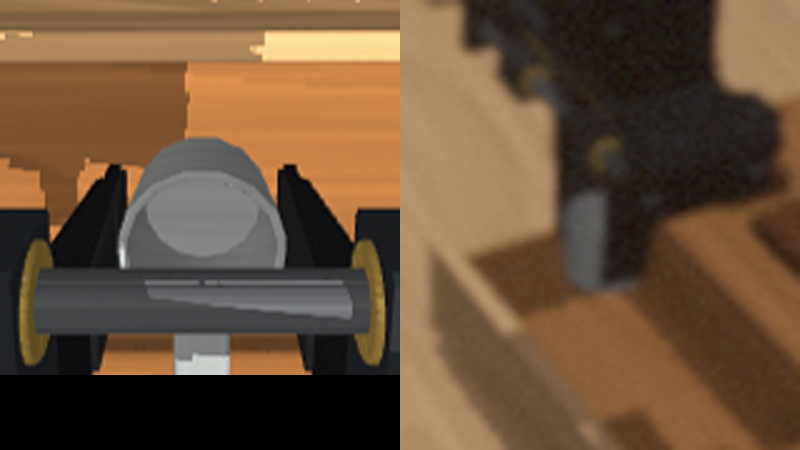

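```bash
python3 - <<'E'
from h import *; import pickle
i=pickle.load(open("w3.pkl","rb"));T=np.linalg.inv(np.array(i["camera_from_world"]));K=np.array(i["K"])
X=np.array([.995,.0998]);O=np.array([671,-60]);cx=lambda p:((p[:2]-O)@X).round(1)
for v in(244,248):
  for w in (65.5,67):
    r=(T@[*(np.linalg.inv(K)@[257,v,1]*K[0,0]*40/w),1])[:3];print("rim",r.round(1),cx(r))
for v in(162,174.8):print("panel",cx(px2w("",257,v,66,i)))
print("tcp cx",cx([523.8,-74.4]))
X3=np.array([.995,.0998,0])
# predict: TCP at 112.5, scoop base b above the TCP, offset o
c=np.array([523.8,-74.4,112.5])
for b in(-10,-5,0):
  for o in(0,5):
    q=c-X3*o+[0,0,b]; print(b,o,"rim near",w2px("",q-X3*20+[0,0,32],i).round(),"rimside",w2px("",q+np.array([.0998,-.995,0])*20+[0,0,32],i).round(),"base near",w2px("",q-X3*18,i).round(), "side base",(w2px("side",q)-np.load("c3.npy"))*5+[400,0])
E
```

```text
rim [525.8 -73.1 125.8] -145.8
rim [524.2 -73.3 129.4] -147.4
rim [528.2 -72.9 126.4] -143.4
rim [526.5 -73.  130. ] -145.1
panel -187.1
panel -177.0
tcp cx -147.9
-10 0 rim near [255. 214.] rimside [221. 247.] base near [255. 201.] side base [590.64414156 270.64662636]
-10 5 rim near [255. 206.] rimside [220. 239.] base near [255. 194.] side base [581.43763433 273.44971774]
-5 0 rim near [255. 217.] rimside [220. 251.] base near [255. 204.] side base [591.05941326 262.24969538]
-5 5 rim near [255. 209.] rimside [219. 243.] base near [255. 196.] side base [581.82943248 265.04479355]
0 0 rim near [255. 221.] rimside [218. 255.] base near [255. 206.] side base [591.47687292 253.80852341]
0 5 rim near [255. 212.] rimside [218. 247.] base near [255. 198.] side base [582.22329869 256.59550498]
```

The scoop hangs upright, with its base 10 mm below the TCP and the cup about 3 mm toward the handle side. The panel's inner face is at caddy x = -177. I'll shift 4 mm to the front and lower.

Request:
{"op": "move_arm", "data": {"moves": [0.027,0,0,0,0,0,0.2,0,0,0,0.2,0,0,0,0.15,0,0,0,0,0]}}

```text
t: 14.85
eef_pos: [520.7, -75.1, 31.8]
tcp_rot: [3.141, -0.002, -3.042]
ft_force: [0.8, -0.7, -0.6]
opening: 0.408
grip_force: 30.0
```

Request:
{"op": "move_arm", "data": {"moves": [0,0,0.015,0,0,0,0,0]}}

```text
t: 15.1
eef_pos: [521.7, -75.4, 31.1]
tcp_rot: [-3.141, 0.001, -3.042]
ft_force: [0.4, 1.0, -0.4]
opening: 0.41
grip_force: 30.0
```

Request:
{"op": "move_arm", "data": {"moves": [0,0,0.02,0,0,0,0,0]}}

```text
t: 15.35
eef_pos: [521.3, -75.2, 27.2]
tcp_rot: [-3.141, 0.0, -3.042]
ft_force: [-0.3, 0.3, -0.6]
opening: 0.407
grip_force: 30.0
```

Request:
{"op": "move_arm", "data": {"moves": [0,0,0.014,0,0,0,0,0]}}

```text
t: 15.6
eef_pos: [521.5, -75.3, 25.2]
tcp_rot: [-3.141, 0.001, -3.042]
ft_force: [0.4, 0.0, 2.0]
opening: 0.41
grip_force: 30.0
```

Light contact with the drawer floor (2 N). I'll release and rise.

Request:
{"op": "move_arm", "data": {"moves": [0,0,0,0,0,0,0,0,0,0,0,0], "claw": 65}}

```text
t: 15.98
eef_pos: [521.2, -75.2, 24.9]
tcp_rot: [-3.142, -0.0, -3.042]
ft_force: [0.8, 0.0, 0.1]
opening: 0.651
grip_force: 0.0
```

Request:
{"op": "move_arm", "data": {"moves": [0,0,-0.1,0,0,0,-0.2,0,0,0,-0.3,0,0,0,-0.1,0,0.3,0,0,0,0.3,0,0,0,0,0,0,0]}}

```text
t: 16.85
eef_pos: [429.1, -84.0, 130.2]
tcp_rot: [3.141, -0.002, -3.043]
ft_force: [1.0, 0.1, 0.2]
opening: 0.686
grip_force: 0.0
```

```bash
python3 - <<'E'
from h import *; import cv2
s=monitor.state();print(s["eef_pos"],s["tcp_rot"])
im=viewer.read_camera("wrist")[:,:,::-1]
t=viewer.read_camera("side")[:,:,::-1]
b=cv2.resize(t[165:295,210:330],None,fx=3,fy=3,interpolation=cv2.INTER_CUBIC)
o=np.zeros((390,440+360,3),np.uint8);o[:384,:440]=im[:,36:476];o[:,440:]=b
cv2.imwrite("pics/w4.png",o)
E
```

```text
[429.1434217  -83.97045203 130.24389604] [ 3.14099759e+00 -1.56522213e-03 -3.04270595e+00]
```

View pics/w4.png

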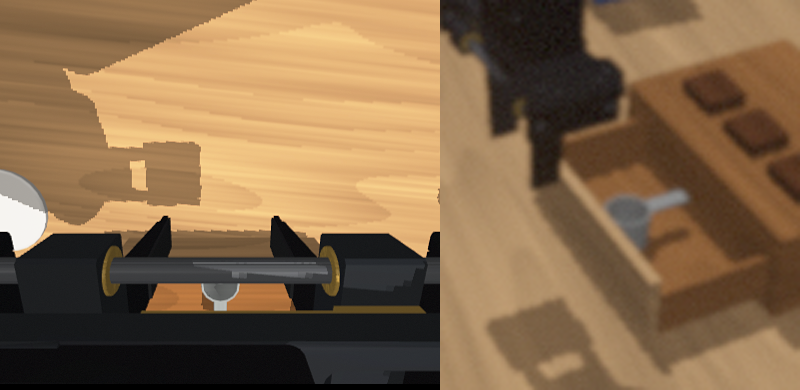

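The scoop stands upright in the drawer at side-view (628,215), released. I'll close the fingers, go down in front of the panel and push.

Request:
{"op": "move_arm", "data": {"moves": [0,0,0.2,0,0,0,0.2,0,0,0,0.2,0,0,0,0,0,-0.1,0,0,0,-0.1,0,0,0], "claw": 0}}

```text
t: 17.7
eef_pos: [463.7, -81.3, 41.2]
tcp_rot: [-3.141, 0.002, -3.042]
ft_force: [-0.1, -0.3, -0.6]
opening: 0.107
grip_force: 0.0
```

Request:
{"op": "move_arm", "data": {"moves": [-0.06,0,0,0,-0.05,0,0,0,-0.05,0,0,0,-0.06,0,0,0,-0.06,0,0,0,-0.06,0,0,0,-0.06,0,0,0,-0.06,0,0,0,-0.06,0,0,0,-0.06,0,0,0]}}

```text
t: 18.95
eef_pos: [548.5, -72.5, 40.0]
tcp_rot: [3.141, -0.001, -3.042]
ft_force: [-4.5, -0.8, 2.4]
opening: 0.006
grip_force: 2.3
```

Request:
{"op": "move_arm", "data": {"moves": [-0.06,0,0,0,-0.06,0,0,0,-0.04,0,0,0,0,0,0,0]}}

```text
t: 19.45
eef_pos: [572.7, -70.0, 39.9]
tcp_rot: [-3.141, 0.001, -3.042]
ft_force: [-2.6, 0.9, 0.4]
opening: 0.006
grip_force: 1.0
```

Request:
{"op": "move_arm", "data": {"moves": [-0.02,0,0,0,0,0,0,0]}}

```text
t: 19.7
eef_pos: [574.9, -69.8, 40.0]
tcp_rot: [3.142, -0.0, -3.042]
ft_force: [-5.0, 0.2, 1.0]
opening: 0.001
grip_force: 2.0
```

Request:
{"op": "move_arm", "data": {"moves": [-0.01,0,0,0,0,0,0,0]}}

```text
t: 19.95
eef_pos: [576.2, -69.7, 40.0]
tcp_rot: [3.142, -0.001, -3.042]
ft_force: [-5.1, 0.0, 2.5]
opening: 0.005
grip_force: 2.5
```

Request:
{"op": "move_arm", "data": {"moves": [-0.007,0,0,0,0,0,0,0]}}

```text
t: 20.2
eef_pos: [577.4, -69.6, 40.0]
tcp_rot: [3.142, -0.0, -3.042]
ft_force: [-3.9, 0.0, 1.8]
opening: 0.005
grip_force: 2.3
```

Request:
{"op": "move_arm", "data": {"moves": [-0.007,0,0,0,0,0,0,0]}}

```text
t: 20.45
eef_pos: [578.0, -69.5, 40.0]
tcp_rot: [3.141, -0.001, -3.042]
ft_force: [-7.7, -0.2, 3.0]
opening: 0.002
grip_force: 3.7
```

Request:
{"op": "move_arm", "data": {"moves": [-0.007,0,0,0,0,0,0,0]}}

```text
t: 20.7
eef_pos: [578.0, -69.5, 40.0]
tcp_rot: [3.141, -0.004, -3.042]
ft_force: [-12.4, -3.6, 7.1]
opening: 0.001
grip_force: 6.8
```

Request:
{"op": "move_arm", "data": {"moves": [-0.007,0,0,0,0,0,0,0]}}

```text
t: 20.95
eef_pos: [577.9, -69.4, 40.0]
tcp_rot: [3.141, -0.006, -3.042]
ft_force: [-18.6, -5.6, 11.3]
opening: 0.004
grip_force: 9.8
```

It is at the hard stop. I'll retreat and check that it stays shut.

Request:
{"op": "move_arm", "data": {"moves": [0.03,0,0,0,0.03,0,0,0,0,0,0,0]}}

```text
t: 21.32
eef_pos: [572.1, -70.3, 40.2]
tcp_rot: [-3.141, 0.001, -3.042]
ft_force: [0.9, 0.0, -0.2]
opening: 0.004
grip_force: 0.0
```

Request:
{"op": "move_arm", "data": {"moves": [0.2,0,0,0,0.3,0,0,0,0,0,-0.3,0,0,0,-0.3,0,0,-0.4,0,0,0,-0.4,0,0,0,-0.4,0,0,0,-0.4,0,0,0,0,0,0]}}

```text
t: 22.45
eef_pos: [521.3, -320.3, 129.8]
tcp_rot: [-3.14, 0.001, -3.045]
ft_force: [-0.0, 1.2, 0.3]
opening: 0.004
grip_force: 0.0
```

```bash
python3 - <<'E'
from h import *; import cv2
t=viewer.read_camera("top")[:,:,::-1]; s=viewer.read_camera("side")[:,:,::-1]
a=cv2.resize(t[100:200,235:345],(400,364),interpolation=cv2.INTER_CUBIC)
b=cv2.resize(s[150:295,225:385],(400,364),interpolation=cv2.INTER_CUBIC)
cv2.imwrite("pics/end.png",np.hstack([a,b]))
E
```

```text
(no output)
```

View pics/end.png

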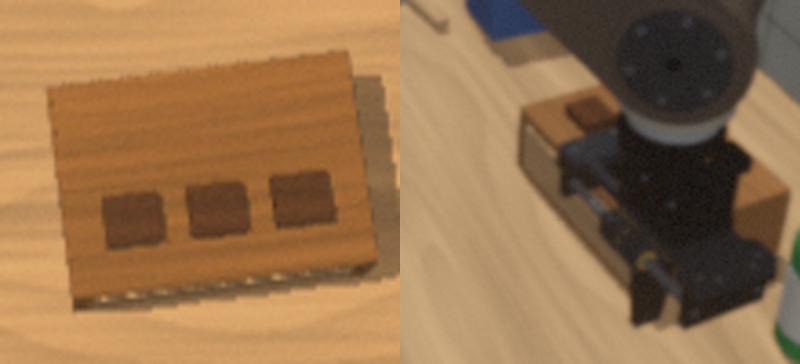

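The top view shows the drawer flush and shut, as it was at the start, and the arm is clear at z = 130. I'll hand the job in.

```bash
python3 -c "
from cell import order
print(order.job_done())"
```

```text
the job is handed in; nothing more can be done
None
```

The steel scoop is standing upright in the caddy's hidden drawer, which is latched shut. The middle pad sprang the latch under about 5 N, nothing else was touched, and the job was handed in at about 22 s.

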